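# Load the clamping fixture and hold its sprung clamp closed

### The arm

A 7-joint arm with a two-finger parallel gripper is mounted at the origin on the work surface. World frame = base frame: x ahead of the robot, y to its left, z up, the work surface at z = 0. Lengths are in m, angles in rad, forces in N, time in s.
With the tool pointing down it reaches from about 0.425 to 0.925 m from the base axis. Payload 6.8 kg.
Tool frame: the origin (TCP) lies at the very end of the fingers, on their centre line; the grasp point (between the pads) lies 19 mm behind it; z points along the fingers, y is the direction in which the jaws open and shut (so a half turn about z gives the same grasp; the last joint's range is limited). The gripper opens to 88 mm and grips with 3 to 60 N. Pads are 20 mm wide; open, the fingers measure 115 mm over their backs; the gripper's body (75 mm by 178 mm) begins 61 mm behind the grasp point.
Start: joints at [-1.321, 0.477, 0.022, 1.555, -0.011, 1.109, -0.083], TCP at [0.236, 0.632, 0.223] pointing down, gripper open.
Joint ranges: [-2.96, 2.96], [-0.34, 2.1], [-1.41, 1.46], [0.24, 2.44], [-1.37, 4.51], [0.17, 1.92], [-2.96, 2.96]. Speed limits (rad/s): [2.39, 2.39, 3.14, 3.14, 3.14, 3.14, 3.14].

### API

Orientations are given as [roll, pitch, yaw] about the fixed x, y, z axes, in that order (R = Rz(yaw) Ry(pitch) Rx(roll)).
In Python, from bench import * gives the robot as it stands. The module is installed in compiled form; this text tells all that it offers. Calls block until the motion is done:
- reach(position, orientation): joint-space move of the TCP to a pose.
- line_to(position, vel=0.15, attitude=None): straight line of the TCP; attitude=None keeps the orientation; vel is the mean speed in m/s.
- goto_joints(angles): joint-space move.
- move_gripper(opening): finger opening in m; the grip force is fixed at half the most; returns when the fingers have stopped.
- wait(seconds).
- solve_ik(position, orientation): joint angles nearest the present ones, or None.
- read_camera(name): name is "scene" or "top" or "wrist"; returns a dict with "image" (400x640x3 uint8, red, green, blue), "fx", "fy", "cx", "cy" (pixels), "k1" (the pictures are not rectified: a ray, as slopes to the right and down, at radius r is drawn at 1 + k1 r^2 times it, then the intrinsics apply), "eye" and "rotation" of the camera in the world. Camera axes: x right, y down, z forward; pixel columns grow to the right and rows downward; lengths in m; the calibration is good to about 2 mm. A picture is of the moment at which its call begins. There is no depth.
A pose or a line that the arm cannot do raises PlanningError and nothing moves.
- close_job(): hands the job in, once; it reports no verdict.
Readings, each from a call of its own:
- read_time(): time.
- read_joints(): joint angles.
- read_joint_vel(): joint speeds.
- read_tau(): joint torques, N m.
- read_eef_pos(): TCP position.
- read_eef_rot(): TCP orientation.
- read_contact_force(): force on the tool from outside, world axes, zero at the start.
- read_ft_torque(): the same for the moment, N m.
- read_grip_width(): finger opening in m.
Only numpy, scipy, OpenCV 4.12 (cv2) and the standard library are available. Lean on these libraries where they do the work, as an engineer would, in place of code of your own. Each camera call takes 0.05 s, during which the arm holds its last target.

### The job

Stand the round bush and the rectangular block each in the nest of its own shape on the clamping fixture, while the clamp is still open, and let go of them. Then push the clamp's black upright handle away from its rest, towards the nests, about 30 mm, so that its pointer stands between the two ridges of the gauge and both sprung pads press on the parts, and keep it there: it springs back if let go, so finish while still holding it. Leave the tin, the jar and the screwdriver where they are.

Things in the scene. Friction and masses are not known exactly. Their poses are not given: they have to be found in the camera images.
- bush_mid (a point): Centre (half-way up) of the loose round steel bush: upright cylinder, 44 mm diameter, 58 mm tall, about 0.3 kg, dark bore drawn on its top (solid to the touch). z is its axis, up. It starts standing on the bench.
- block_mid (a point): Centre (half-way up) of the loose rectangular steel block: 44 mm along its x, 36 mm along its y, 58 mm tall (z up), about 0.3 kg, standing on the bench at the start. Half a turn makes no difference. In the nest its x (44 mm) lies along the nest's x.
- bush: The same bush; origin at the centre of its underside.
- block: The same block; origin at the centre of its underside, axes as above.
- nest_round_floor (a point): Floor centre of the round pocket: 47 mm diameter, 14 mm deep, mouth chamfered 2 mm, in an aluminium plate 62 (x) by 66 mm (y), top 14 mm above this point. A backstop 50 mm wide stands at the +x side, face 25 mm from this point, top 34 mm above it. x points from clamp to backstop, z up. A seated part's centre is 29 mm above this point; grip it in its upper half so the fingers clear the plate.
- nest_rect_floor (a point): Centre of the floor of the rectangular pocket: 47 mm along x, 39 mm along y, 14 mm deep; otherwise the same plate and backstop as the round one, beside it (nest centres 100 mm apart along y; either may be on the left).
- handle_grip (a point): Grip point on the axis of the clamp's black upright handle (round, 26 mm diameter, 55 mm long; point 26 mm below its top, 80 mm above the bench). x is the way it is pushed, towards the nests (the whole fixture may be turned on the bench), z up. At rest it is 100 mm before the middle between the nests. The slide below it reaches up to 52 mm above the bench.
- clamp (a joint): Travel of the clamp slide, m: 0 open (its spring returns it), 0.040 end stop. Moves along handle_grip's x. The pads meet seated parts at about 0.020 to 0.022; the pointer is level with the gauge ridges at 0.025 and 0.035. Pushing takes 2 to 3 N until the pads meet the parts and about 13 N in all at 0.030.
- pad_left: Sprung rubber-faced pad of the clamp at its +y side, 26 mm wide, 18 mm high, 400 N/m, yields up to 18 mm; origin at the middle of its face, 43 mm above the bench. At rest its face is 20 mm short of a seated part.
- pad_right: The same at the clamp's -y side.
- tin: Bystander: blue tin, 72 mm diameter, 95 mm tall; origin at the centre of its underside.
- jar: Bystander: small amber jar, 56 mm diameter, 80 mm tall; origin at the centre of its underside.
- driver: Bystander: screwdriver lying on the bench, about 200 mm long along its x, with a black handle.
Things that resemble listed ones, but are neither listed nor needed, are in the scene too. What is shaped like the bush but blue is not meant.

How it is judged:
By the outcome, as a careful person would: the job done as asked, in the order asked, and still so for the second after the job is handed in, while the arm keeps its last pose, push and grip.
It also fails if it takes over 64 s, if anything falls off the work surface, if the arm or the gripper's body presses on something with over 40 N, if the wrist force passes 120 N, or if a joint passes its speed limit or range.

## Working session

There is one attempt and no reset: what is moved stays moved. The work goes in short steps, each a Python script; the robot and the scene stay as the last script left them, time stands still between calls to the robot, and variables do not carry over. Pictures are saved under pics/ and viewed, and the job is handed in when it is done.

```bash
mkdir -p pics; ls
python3 - <<'E'
from bench import *
import cv2
print(read_time(),read_eef_pos(),read_eef_rot(),read_grip_width())
for n in ["scene","top","wrist"]:
    c=read_camera(n); cv2.imwrite(f"pics/{n}0.png",c["image"][:,:,::-1])
    print(n,c["fx"],c["fy"],c["cx"],c["cy"],c["k1"],c["eye"],c["rotation"])
E
```

```text
pics
0.0 [0.23618403 0.63171419 0.22169396] [-3.13983503e+00  1.23692897e-04  2.78383530e+00] 0.08778957081778531
scene 393.7927106133706 393.7927106133706 319.582378769691 202.9027866425812 -0.021316291798238032 [1.15699152 0.14743585 0.85972006] [-2.52914157 -0.01237813  1.77087805]
top 413.3000412370185 413.3000412370185 318.1109521255509 204.24540110727332 -0.10973248670914997 [0.44511875 0.06184863 1.23275783] [-2.99712959 -0.0093723  -1.57933617]
wrist 324.9496489168984 324.9496489168984 326.58533926302704 197.8476501058051 -0.06627105038865361 [0.16321897 0.66053301 0.38412018] [2.85576048e+00 1.31991362e-03 1.21412248e+00]
```

View pics/scene0.png

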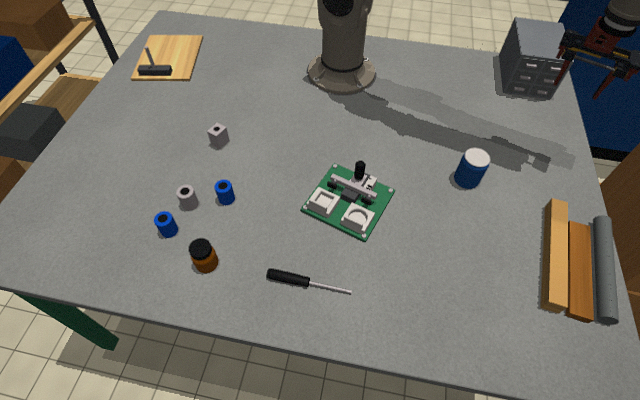

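View pics/top0.png

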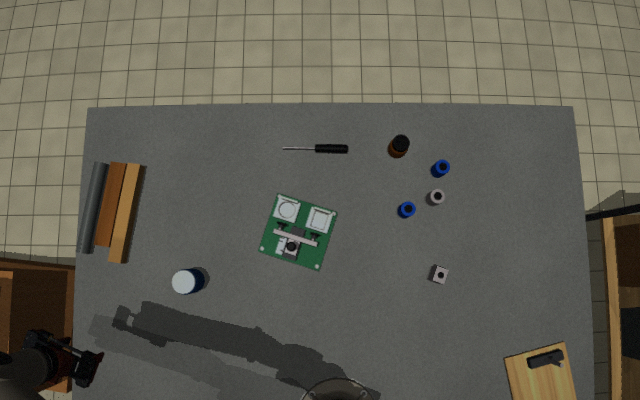

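View pics/wrist0.png

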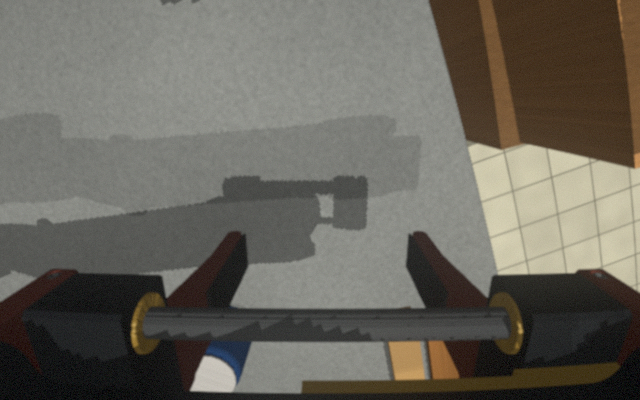

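The top view shows the grey round bush at about (437,196), with blue lookalikes at (407,210) and (442,168). The grey block is at (440,274), and the fixture at about (298,232) with the clamp handle at (291,246). I'll write helpers and enlarge the candidates.

```bash
cat > h.py <<'E'
from bench import *
import numpy as np, cv2
from scipy.spatial.transform import Rotation as R
from scipy.optimize import least_squares
def cam(n,save=None):
    c=read_camera(n); 
    if save: cv2.imwrite(f"pics/{save}.png",c["image"][:,:,::-1])
    return c
def Rc(c): return R.from_euler("xyz",c["rotation"]).as_matrix()
def K(c): return np.array([[c["fx"],0,c["cx"]],[0,c["fy"],c["cy"]],[0,0,1.]])
def D(c): return np.array([c["k1"],0,0,0,0.])
def ray(c,px):
    p=cv2.undistortPointsIter(np.array(px,float).reshape(-1,1,2),K(c),D(c),None,None,(3,50,1e-10)).reshape(-1,2)
    d=np.c_[p,np.ones(len(p))]@Rc(c).T
    return np.array(c["eye"]),d
def onz(c,px,z):
    e,d=ray(c,px); return e+d*((z-e[2])/d[:,2])[:,None]
def proj(c,P):
    P=np.atleast_2d(np.array(P,float)); q=(P-np.array(c["eye"]))@Rc(c)
    s=q[:,:2]/q[:,2:]; r2=(s**2).sum(1,keepdims=True)
    return s*(1+c["k1"]*r2)*[c["fx"],c["fy"]]+[c["cx"],c["cy"]]
def tri(obs):
    A=np.zeros((3,3));b=np.zeros(3);L=[]
    for c,px in obs:
        e,d=ray(c,[px]);d=d[0]/np.linalg.norm(d[0]);M=np.eye(3)-np.outer(d,d);A+=M;b+=M@e;L.append((e,M))
    X=np.linalg.solve(A,b); return X,[float(np.linalg.norm(M@(X-e))) for e,M in L]
def crop(img,box,s,name):
    x0,y0,x1,y1=box; o=cv2.resize(img[y0:y1,x0:x1,::-1],None,fx=s,fy=s,interpolation=cv2.INTER_CUBIC); cv2.imwrite(f"pics/{name}.png",o)
E
python3 - <<'E'
from h import *
t=cam("top");s=cam("scene")
a=cv2.resize(t["image"][150:290,385:460],None,fx=5,fy=5,interpolation=cv2.INTER_CUBIC)[:560]
crop(t["image"],(390,150,460,290),4,"c_t1")
crop(t["image"],(250,185,350,275),6,"c_t2")
crop(s["image"],(145,115,245,245),4,"c_s1")
crop(s["image"],(295,150,400,245),6,"c_s2")
for n,p,z in [("bush",(437,196),.058),("block",(440,272),.058),("blue1",(407,209),.058),("fix",(303,213),.03),("handle",(291,246),.1),("tin",(183,282),.095),("jar",(400,142),.08),("driver",(315,149),.01)]:
    print(n,onz(t,[p],z))
E
```

```text
bush [[ 0.637733  -0.2975089  0.058    ]]
block [[ 0.41837806 -0.29621974  0.058     ]]
blue1 [[ 0.60020616 -0.20724876  0.058     ]]
fix [[0.59438206 0.09360068 0.03      ]]
handle [[0.49507002 0.12488455 0.1       ]]
tin [[0.39771579 0.42217942 0.095     ]]
jar [[ 0.79391648 -0.19007454  0.08      ]]
driver [[0.79351903 0.05691725 0.01      ]]
```

```bash
cd pics; python3 -c "
import cv2,numpy as np
a=cv2.imread('c_t1.png');b=cv2.imread('c_s1.png');h=560
o=np.zeros((h,a.shape[1]+b.shape[1],3),np.uint8);o[:a.shape[0],:a.shape[1]]=a;o[:b.shape[0],a.shape[1]:]=b;cv2.imwrite('c1.png',o);print(o.shape)"
```

```text
(560, 680, 3)
```

View pics/c1.png

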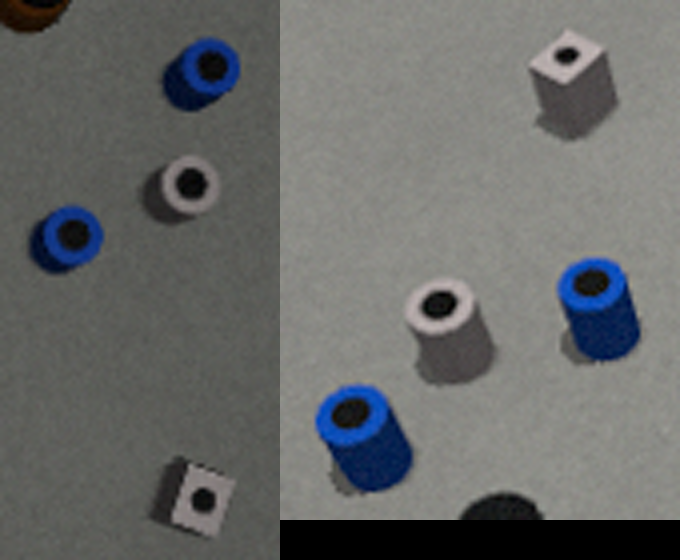

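View pics/c_t2.png

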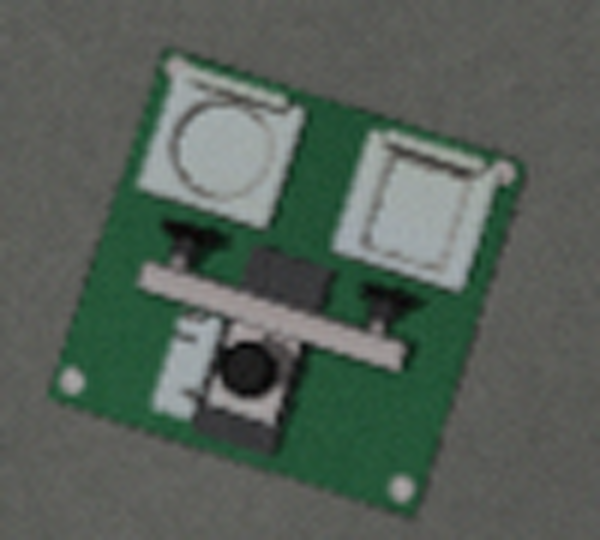

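View pics/c_s2.png

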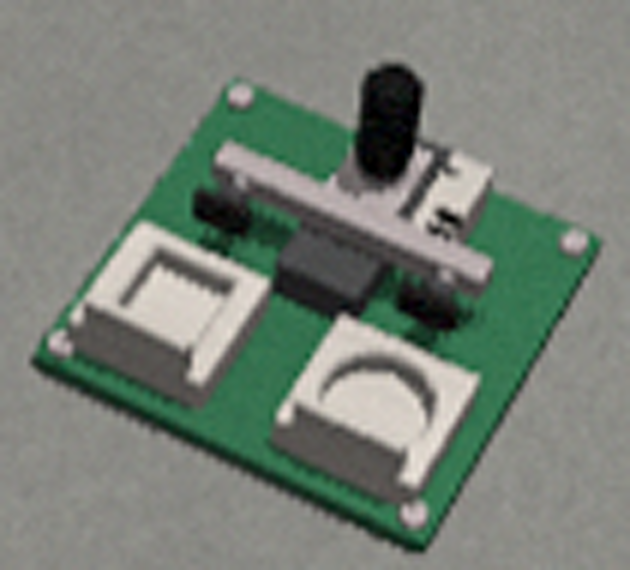

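Three bush-shaped things, by top-view pixels: grey (437,196), blue (407,210) and blue (442,168). The crop confirms that only the grey one is unpainted steel, so it is the bush meant. The grey square part at (440,274) is the only block. The round nest is at top (287,210) and the rectangular one at (319,221). Next I'll triangulate coarsely and check the wrist camera geometry.

Run:
```python
from h import *
t=cam("top");s=cam("scene");w=cam("wrist")
# (crop px -> image px)
T1=lambda x,y:(390+(x-1.5)/4,150+(y-1.5)/4); S1=lambda x,y:(145+(x-280-1.5)/4,115+(y-1.5)/4)
T2=lambda x,y:(250+(x-2.5)/6,185+(y-2.5)/6); S2=lambda x,y:(295+(x-2.5)/6,150+(y-2.5)/6)
for n,a,b in [("bush top",T1(190,185),S1(440,306)),("block top",T1(203,500),S1(568,56)),
 ("handle top",T2(247,360),S2(393,82)),("rim round",T2(222,150),S2(378,393)),("rect plate c",T2(412,222),S2(180,280)),
 ("screw UL",T2(175,67),S2(413,513)),("screw LR",T2(402,489),S2(240,94)),("screw LL",T2(71,380),S2(573,240)),("screw UR",T2(503,172),S2(62,343))]:
    X,r=tri([(t,a),(s,b)]); print(n,X.round(4),np.round(r,4))
Rt=R.from_euler("xyz",read_eef_rot()).as_matrix(); p=read_eef_pos()
print("cam in tool",Rt.T@(np.array(w["eye"])-p)); print(Rt.T@Rc(w))
```

```text
bush top [ 0.638  -0.2975  0.0577] [0.0005 0.0005]
block top [ 0.4107 -0.2953  0.0594] [0.0012 0.0012]
handle top [0.4984 0.1261 0.1096] [0.001 0.001]
rim round [0.6041 0.1422 0.0351] [0.0008 0.0008]
rect plate c [0.5676 0.0503 0.0402] [0.0011 0.0011]
screw UL [0.6482 0.1658 0.018 ] [0.0002 0.0002]
screw LR [0.4397 0.0552 0.0173] [0.0003 0.0003]
screw LL [0.4936 0.2164 0.0184] [0.0002 0.0002]
screw UR [0.5945 0.0045 0.0169] [0.0007 0.0007]
cam in tool [ 0.07841741  0.00110995 -0.16225444]
[[ 1.11023469e-03 -9.59453121e-01 -2.81866060e-01]
 [ 9.99999373e-01  1.02332098e-03  4.55554988e-04]
 [-1.48644203e-04 -2.81866389e-01  9.59453655e-01]]
```

```bash
cat >> h.py <<'E'
import pickle
psi=-0.316
def fx_(m,a,b,z): # point in fixture axes around m
    c,s=np.cos(psi),np.sin(psi); return [m[0]+a*c-b*s,m[1]+a*s+b*c,z]
def down(yaw): return [np.pi,0,yaw]
E
python3 - <<'E'
from h import *
m=[0.586,0.097]; y=psi+np.pi
for b,n in [(.04,"f1"),(-.04,"f2")]:
    P=fx_(m,.03,b,.20); print(solve_ik(P,down(y)))
    reach(P,down(y)); print(read_time())
    c=cam("wrist",n); pickle.dump(c,open(n+".pkl","wb"))
m=[0.53,-0.27]
for P,n in [([.62,-.27,.22],"p1"),([.56,-.19,.22],"p2")]:
    pass
E
```

```text
[-0.55046105  0.45427036  0.34899382  1.68754719 -0.1758593   1.03069938
  1.11148131]
2.6833
[-0.46631564  0.39712524  0.36743993  1.77508892 -0.1659022   0.99972683
  1.21983328]
3.15
```

View pics/f1.png

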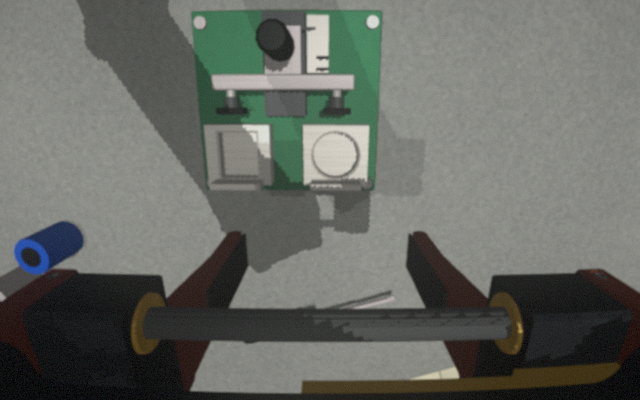

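View pics/f2.png

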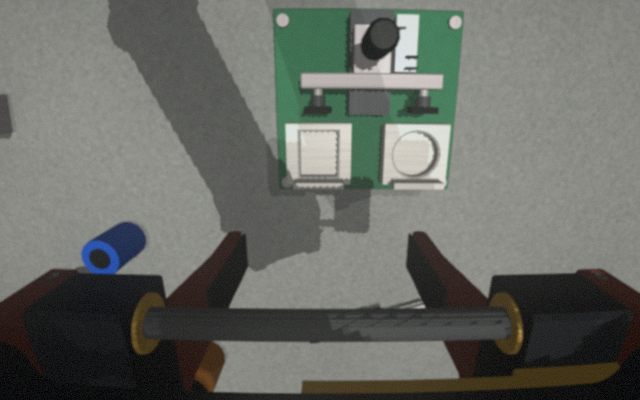

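f1 shows the round pocket at (335,155) and the rectangular pocket at (241,152). In f2 they are at (416,153) and (319,152). The handle top is at (272,35) in f1 and (383,33) in f2. I'll enlarge both for corners.

Run:
```python
from h import *
a=pickle.load(open("f1.pkl","rb"));b=pickle.load(open("f2.pkl","rb"))
crop(a["image"],(195,70,385,195),4,"f1c"); crop(b["image"],(275,70,465,195),4,"f2c")
```

```text
(no output)
```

View pics/f1c.png

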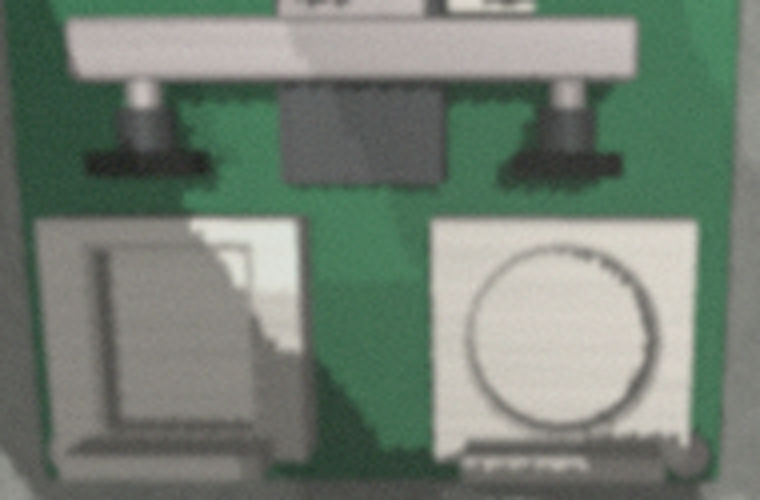

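View pics/f2c.png

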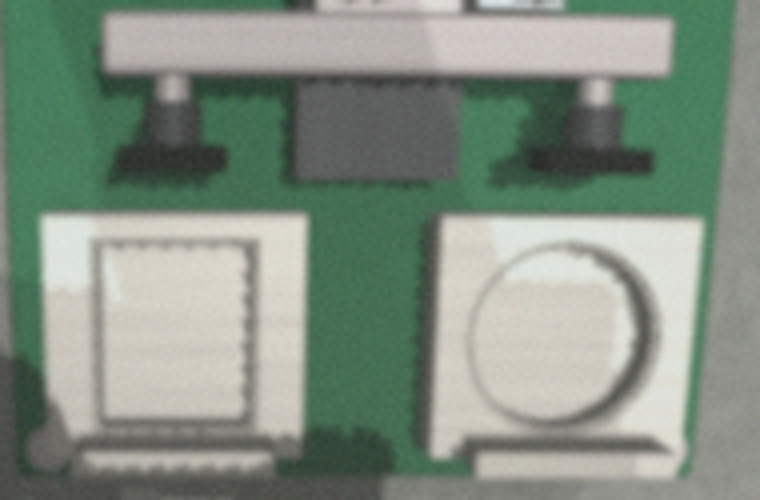

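Run:
```python
from h import *
a=pickle.load(open("f1.pkl","rb"));b=pickle.load(open("f2.pkl","rb"))
A=lambda x,y:(195+(x-1.5)/4,70+(y-1.5)/4); B=lambda x,y:(275+(x-1.5)/4,70+(y-1.5)/4)
X={}
for n,p,q in [("rectTL",(35,217),(40,213)),("rectTR",(304,217),(308,213)),("rndTL",(430,220),(438,217)),("rndTR",(698,220),(703,217)),
 ("ring",(562,339),(563,336)),("rectpock",(170,339),(176,335)),("barL",(68,20),(104,17)),("barR",(636,20),(671,17))]:
    X[n],r=tri([(a,A(*p)),(b,B(*q))]); print(n,X[n].round(4),np.round(r,4))
d=X["rndTL"]-X["rectTL"];d2=X["rndTR"]-X["rectTR"]
for v in (d,d2,X["ring"]-X["rectpock"],X["barR"]-X["barL"],X["rndTR"]-X["rectTL"]): print(np.linalg.norm(v[:2]),np.arctan2(v[1],v[0])-np.pi/2)
m=(X["ring"]+X["rectpock"])/2; print(m, (X["rectTL"]+X["rndTR"])/2)
z=.036
for n,p,q in [("ring",(562,339),(563,336)),("rectpock",(170,339),(176,335))]:
    print(n,onz(a,[A(*p)],z),onz(b,[B(*q)],z))
# handle top
print(tri([(a,(272,35)),(b,(383,33))]))
```

```text
rectTL [0.533  0.0287 0.0314] [0.0001 0.0001]
rectTR [0.5544 0.0925 0.0265] [0.0001 0.0001]
rndTL [0.565  0.123  0.0309] [0. 0.]
rndTR [0.5853 0.1868 0.0322] [0.0001 0.0001]
ring [0.6035 0.1454 0.0325] [0. 0.]
rectpock [0.572  0.0516 0.0372] [0.0001 0.0001]
barL [0.4956 0.0601 0.0489] [0.0004 0.0004]
barR [0.5359 0.1841 0.0486] [0.0003 0.0003]
0.09962585962303919 -0.3268483412938392
0.09919896946875763 -0.31685251429312955
0.09897486525005887 -0.32346368403477044
0.13038659238553163 -0.31441625151756836
0.16651354309289132 -0.31966172587295616
[0.58773891 0.09852352 0.03484968] [0.55914666 0.10772492 0.03177491]
ring [[0.60290342 0.14552634 0.036     ]] [[0.60268103 0.14467914 0.036     ]]
rectpock [[0.57214288 0.05120082 0.036     ]] [[0.57211473 0.05153666 0.036     ]]
(array([0.49318411, 0.12958964, 0.1029334 ]), [0.00035770211911493634, 0.0003577021191146534])
```

```bash
sed -i 's/^psi=.*/psi=-0.319/' h.py
python3 - <<'E'
from h import *
y=psi+np.pi
for P,n in [([.59,-.25,.20],"p1"),([.60,-.33,.20],"p2")]:
    reach(P,down(y)); print(read_time())
    c=cam("wrist",n); pickle.dump(c,open(n+".pkl","wb"))
E
```

```text
4.35
4.8167
```

View pics/p1.png

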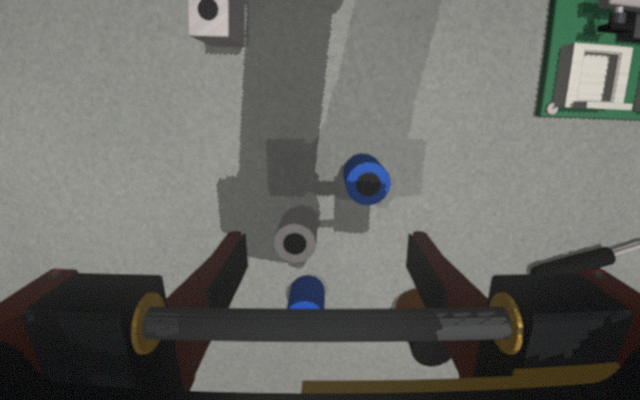

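View pics/p2.png

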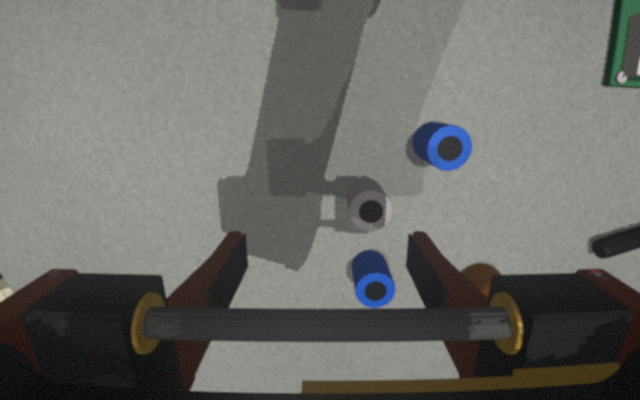

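p1 shows the bush top at (295,243) with the blue ones at (367,182) and (306,295), and the block at (208,15). p2 shows the bush top at (371,211). I'll find the dark bores by mask and triangulate.

```bash
cat >> h.py <<'E'
def bore(c,guess,r=14,thr=55):
    x,y=map(int,guess); g=cv2.cvtColor(c["image"],cv2.COLOR_RGB2GRAY); m=np.zeros_like(g); m[max(0,y-r):y+r,x-r:x+r]=(g[max(0,y-r):y+r,x-r:x+r]<thr)*255
    n,l,st,ce=cv2.connectedComponentsWithStats(m); k=1+np.argmax(st[1:,4]); return ce[k],st[k]
E
python3 - <<'E'
from h import *
a=pickle.load(open("p1.pkl","rb"));b=pickle.load(open("p2.pkl","rb"))
u,s1=bore(a,(295,243)); v,s2=bore(b,(371,211)); print(u,s1,v,s2)
X,r=tri([(a,u),(b,v)]); print(X,r); print(onz(a,[u],.058),onz(b,[v],.058))
t=cam("top"); ut,st=bore(t,(437,196),7,70); print(ut,st,onz(t,[ut],.058)); print(tri([(a,u),(b,v),(t,ut)]))
w,s3=bore(a,(208,10)); print(w,s3,onz(a,[w],.058))
bb=X[:2]; 
for yy in [2.5]:
  for z in (.16,.026): print(solve_ik([bb[0],bb[1],z],down(yy)))
E
```

```text
[294.3819242  243.32361516] [284 234  22  20 343] [370.60106383 210.93617021] [360 201  22  21 376]
[ 0.63700526 -0.29515143  0.05941906] [4.173896519474246e-05, 4.1738965194737766e-05]
[[ 0.63761326 -0.29549242  0.058     ]] [[ 0.63748008 -0.29511305  0.058     ]]
[437.07843137 196.19607843] [430 189  14  14 153] [[ 0.63715238 -0.29771262  0.058     ]]
(array([ 0.63601355, -0.29529681,  0.06262082]), [0.0009036501611058499, 0.0002146469052123412, 0.0010141042122390968])
[207.51072961   8.27038627] [199   0  17  19 233] [[ 0.40927746 -0.29395437  0.058     ]]
[ 0.01647236  0.62279601  0.49931915  1.56635728 -0.33034329  1.03737654
  1.53533455]
[ 0.06287666  0.77345179  0.42676372  1.63685359 -0.40638501  0.8205844
  1.59201931]
```

Run:
```python
from h import *
B=[.6375,-.2953]; y=2.5
reach([*B,.14],down(y)); move_gripper(.075); 
line_to([*B,.028],vel=.12); print(read_time(),read_eef_pos(),read_contact_force())
move_gripper(.03); print(read_grip_width(),read_contact_force(),read_time())
line_to([*B,.17],vel=.15); print(read_grip_width(),read_contact_force(),read_time())
cam("wrist","g1")
```

```text
6.8583 [ 0.63813133 -0.2957435   0.02892032] [ 0.08914796  0.49831917 -0.62686683]
0.04352688540673416 [-0.23573496  0.25604018  2.68521843] 7.45
0.04359878170178063 [ 0.04556931 -0.54430814 -3.24590891] 8.55
```

View pics/g1.png

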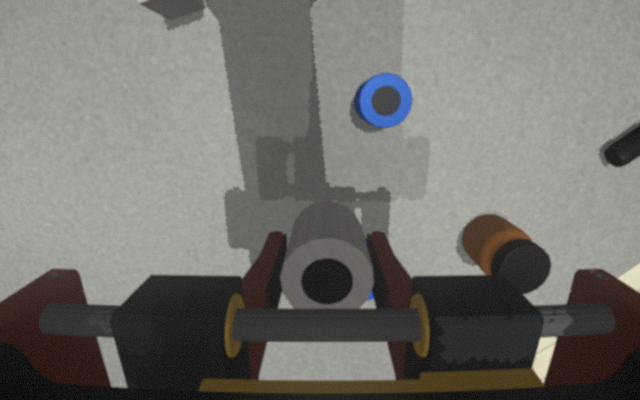

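The bush is held: width 43.6 mm, about 3 N of weight. Its bore is at (326,282). I'll check its offset from the tool axis, and with it the hand-camera bias.

Run:
```python
from h import *
c=cam("wrist"); u,s=bore(c,(326,282),26,60); p=read_eef_pos(); Rt=R.from_euler("xyz",read_eef_rot()).as_matrix()
X=onz(c,[u],p[2]+.029)[0]; print(u,s,p,read_eef_rot(),"offset tool",Rt.T@(X-p))
t=cam("top"); ut,st=bore(t,proj(t,[[p[0],p[1],p[2]+.029]])[0],12,60); print(ut,st,onz(t,[ut],p[2]+.029))
```

```text
[326.50110742 280.91085271] [ 301  259   51   45 1806] [ 0.63679392 -0.29487854  0.16858392] [-3.14090294e+00 -2.26440305e-03  2.50001321e+00] offset tool [-0.00057482  0.00095844 -0.02900204]
[450.52       186.51478261] [439 175  24  24 575] [[ 0.63949631 -0.29187992  0.19758392]]
```

Run:
```python
from h import *
y=psi+np.pi; N=[.6026,.1444]
reach(fx_(N,.065,0,.15),down(y)); print(read_time(),read_eef_pos(),read_eef_rot())
c=cam("wrist","n1"); pickle.dump(c,open("n1.pkl","wb"))
crop(c["image"],(220,90,420,240),4,"n1c")
print(proj(c,[fx_(N,0,0,.033)]))
```

```text
10.25 [0.66480646 0.12145567 0.15024566] [-3.14056452e+00  9.39315541e-04  2.81948212e+00]
[[327.71479143 117.67553493]]
```

View pics/n1c.png

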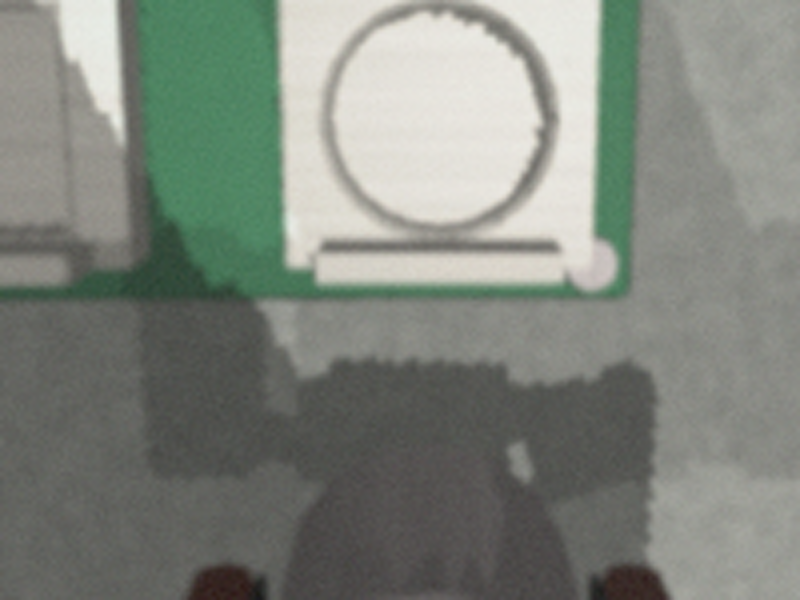

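n1 shows the round mouth centred at (330,119), 2 px from the prediction, so the target shifts by under 1 mm. Next I'll hover, let it settle and descend.

Run:
```python
from h import *
y=psi+np.pi; N=[.6026,.1444]; T=fx_(N,.0007,.0002,0); print(T)
reach([T[0],T[1],.11],down(y)); line_to([T[0],T[1],.075],vel=.1); wait(.3); p=read_eef_pos(); print(read_time(),p,read_contact_force(),read_eef_rot())
cam("wrist","h1")
```

```text
[np.float64(0.6033274080905957), np.float64(0.1443703778843435), 0]
11.5 [0.60371377 0.14451619 0.07555674] [-0.1352484  -0.17732785 -1.69718644] [3.14092665e+00 7.78257136e-04 2.82264417e+00]
```

View pics/h1.png

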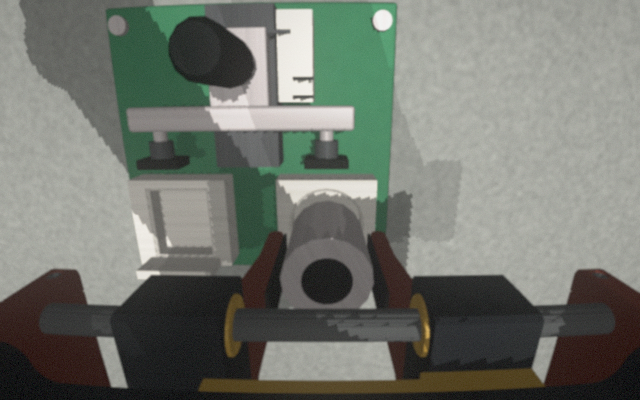

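The bush at (326) lies centred over the round nest's plate, columns 276–377. I'll descend with force checks.

Run:
```python
from h import *
T=[.6032,.1443]
for z in [.064,.060,.057,.054,.051,.049,.047,.045]:
    line_to([*T,z],vel=.04); f=read_contact_force(); p=read_eef_pos(); print(round(read_time(),2),z,np.round(p,4),np.round(f,1))
    if abs(f[2])>14 or np.hypot(f[0],f[1])>12: break
cam("wrist","h2")
```

```text
11.97 0.064 [0.6029 0.1442 0.0635] [ 0.5 -0.4 -2.6]
12.22 0.06 [0.603  0.1443 0.0597] [ 0.4  0.2 -2.6]
12.47 0.057 [0.6031 0.1443 0.0568] [-0.4  0.7 -2.4]
12.72 0.054 [0.603  0.1443 0.0538] [-0.1  0.  -2.8]
12.97 0.051 [0.603  0.1443 0.0508] [-0.5 -0.7 -2.1]
13.22 0.049 [0.6031 0.1443 0.0489] [-0.1  0.3 -2. ]
13.47 0.047 [0.6031 0.1443 0.0469] [-0.3  0.1 -2.7]
13.72 0.045 [0.6035 0.1442 0.0461] [-2.5 -1.   7.4]
```

View pics/h2.png

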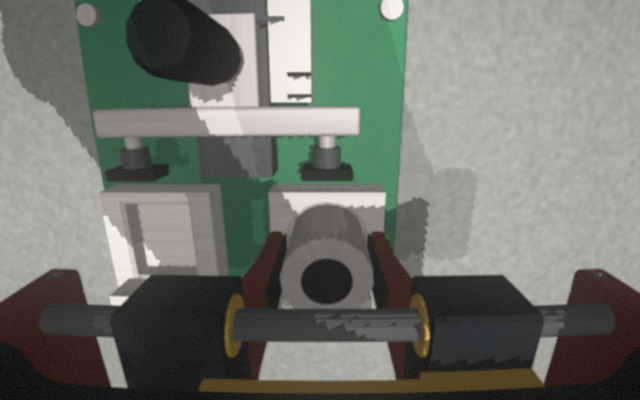

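Contact came at a tip height of 46 mm, so the bush underside is at about 17 mm. That is roughly 15 mm below the measured plate top at 32 mm, so it is seated. I'll release, retreat, and then look closely at the block.

Run:
```python
from h import *
move_gripper(.068); T=read_eef_pos(); line_to([T[0],T[1],.15],vel=.2); print(read_time(),read_contact_force())
c=cam("wrist","r1"); 
y=psi+np.pi
for P,n in [([.47,-.28,.15],"b1"),([.47,-.33,.15],"b2")]:
    reach(P,down(y)); c=cam("wrist",n); print(read_time(),read_eef_pos()); pickle.dump(c,open(n+".pkl","wb"))
```

```text
15.0333 [-0.81848045 -0.04735333 -1.06968574]
16.7667 [ 0.47098255 -0.27874003  0.14983904]
17.1333 [ 0.47039928 -0.32954176  0.14975716]
```

View pics/r1.png

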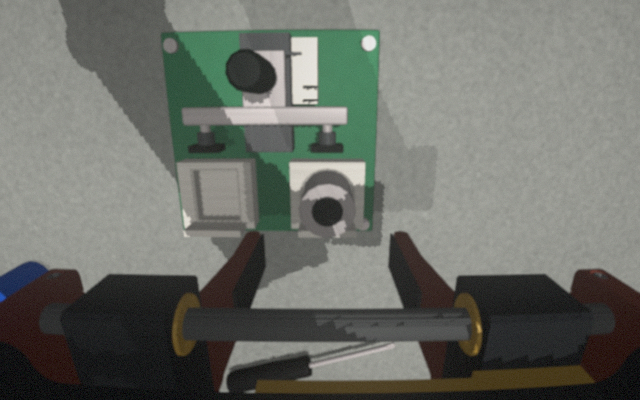

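View pics/b1.png

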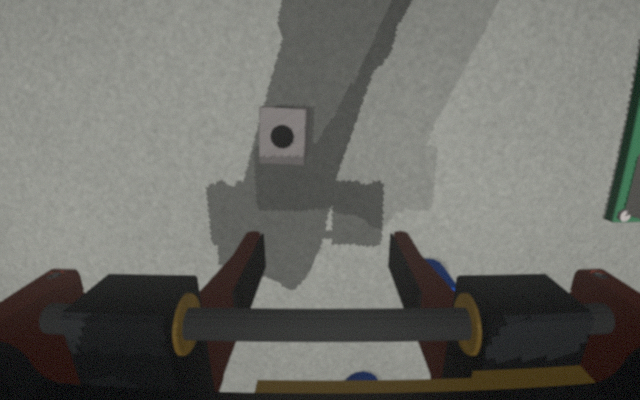

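View pics/b2.png

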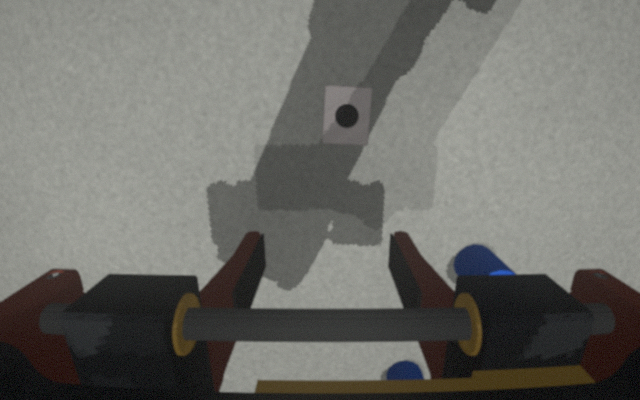

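r1 shows the bush standing in the round nest with its bore at (327,210). b1 and b2 show the block top with its bore at (282,136) and (347,116), almost square to the tool. I'll enlarge for the yaw.

Run:
```python
from h import *
a=pickle.load(open("b1.pkl","rb"));b=pickle.load(open("b2.pkl","rb"))
o=[cv2.resize(c["image"][y:y+75,x:x+60,::-1],None,fx=6,fy=6,interpolation=cv2.INTER_CUBIC) for c,x,y in [(a,252,98),(b,316,78)]]
cv2.imwrite("pics/bc.png",np.hstack(o))
u,_=bore(a,(282,136));v,_=bore(b,(347,116)); print(u,v,tri([(a,u),(b,v)]),onz(a,[u],.058),onz(b,[v],.058))
```

```text
[281.82947977 136.25144509] [346.53947368 115.51052632] (array([ 0.40966408, -0.29365161,  0.05936815]), [1.1517590899178026e-05, 1.1517590899173765e-05]) [[ 0.40974534 -0.29386993  0.058     ]] [[ 0.40972563 -0.29359008  0.058     ]]
```

View pics/bc.png

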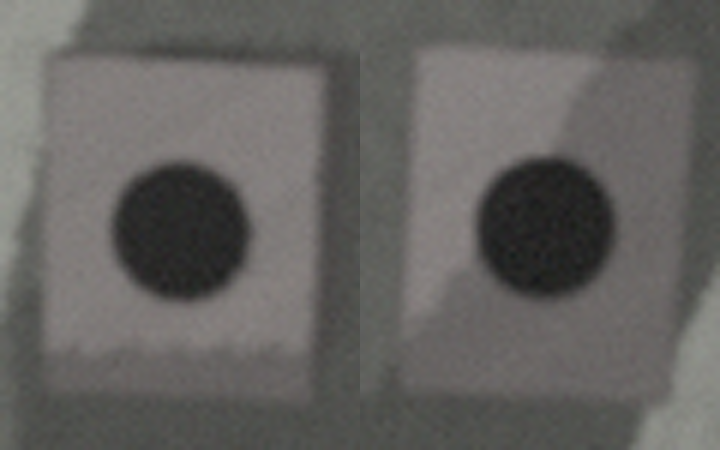

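Run:
```python
from h import *
for n,cs,ox,oy in [("b1",[(47,55),(325,62),(313,400),(45,388)],252,98),("b2",[(56,47),(335,60),(310,400),(40,388)],316,78)]:
    c=pickle.load(open(n+".pkl","rb")); px=[(ox+(x-2.5)/6,oy+(y-2.5)/6) for x,y in cs]
    X=onz(c,px,.058)[:,:2]; e=lambda i,j:(np.linalg.norm(X[j]-X[i]).round(4),np.arctan2(*(X[j]-X[i])[::-1]).round(3))
    print(X.mean(0),"x-edges",e(3,0),e(2,1),"y-edges",e(0,1),e(3,2),c["rotation"])
print(psi+np.pi)
p=[.4097,-.2938]
print(np.hypot(*p),solve_ik([*p,.14],down(2.83)),solve_ik([*p,.028],down(2.83)),solve_ik([*p,.028],down(2.83-np.pi)))
```

```text
[ 0.40948316 -0.29368481] x-edges (np.float64(0.0427), np.float64(2.767)) (np.float64(0.0433), np.float64(2.773)) y-edges (np.float64(0.0352), np.float64(1.226)) (np.float64(0.0354), np.float64(1.208)) [ 2.85592994e+00 -7.50059414e-04  1.25498804e+00]
[ 0.40963315 -0.29361736] x-edges (np.float64(0.0424), np.float64(2.772)) (np.float64(0.0424), np.float64(2.78)) y-edges (np.float64(0.0348), np.float64(1.21)) (np.float64(0.0351), np.float64(1.209)) [2.85572255e+00 4.37012633e-04 1.25168350e+00]
2.822592653589793
0.5041552637828945 [-0.0041407   0.34470558  0.61415219  2.06994701 -0.27350409  0.80516114
  2.0329802 ] [ 0.12237664  0.53402996  0.47406679  2.12956884 -0.44299954  0.57291672
  2.17684746] [-0.31290323  0.89848688  1.16563267  2.15242431 -1.11671662  0.9274989
 -0.33982203]
```

Run:
```python
from h import *
B=[.4095,-.2943]; y=2.778
reach([*B,.12],down(y)); line_to([*B,.028],vel=.12); print(read_time(),read_eef_pos(),read_contact_force())
move_gripper(.025); print(read_grip_width(),read_eef_pos(),read_contact_force(),read_time())
line_to([*B,.13],vel=.15); wait(.2);print(read_grip_width(),read_contact_force(),read_time())
c=cam("wrist","g2"); p=read_eef_pos(); Rt=R.from_euler("xyz",read_eef_rot()).as_matrix()
u,s=bore(c,(326,280),26,60); print(u,s,p,read_eef_rot(),"offset",Rt.T@(onz(c,[u],p[2]+.029)[0]-p))
```

```text
18.4583 [ 0.41001434 -0.29474076  0.02848097] [-0.70982244  0.80570847 -0.21136181]
0.035732806192257376 [ 0.40965539 -0.29464493  0.02824719] [-0.36663181 -2.67668305  3.28688954] 19.0583
0.03590962568637627 [ 1.43266853 -0.34367205 -3.62357671] 20.0917
[326.66568338 279.98426745] [ 308  263   39   34 1017] [ 0.40900561 -0.29411091  0.1292729 ] [-3.14144402e+00 -1.54400625e-03  2.77790194e+00] offset [-0.00019979  0.00134336 -0.02900054]
```

View pics/g2.png

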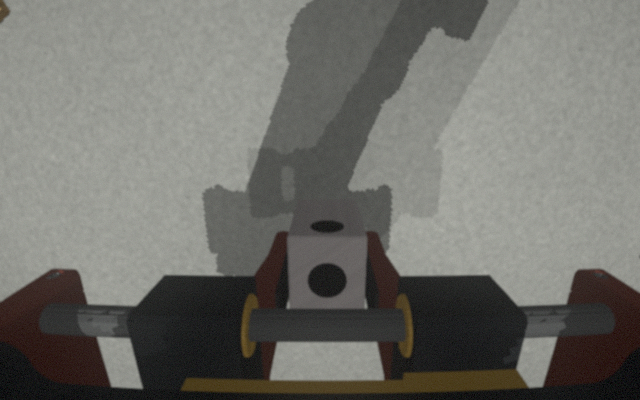

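The block is held at 35.9 mm with its bore at (327,280). Now a close look at the rectangular nest, as before.

Run:
```python
from h import *
y=psi+np.pi; N=[.5718,.0500]
reach(fx_(N,.065,0,.17),down(y)); reach(fx_(N,.065,0,.15),down(y)); wait(.15); print(read_time(),read_eef_pos(),read_eef_rot())
c=cam("wrist","n2"); pickle.dump(c,open("n2.pkl","wb"))
crop(c["image"],(220,80,420,230),4,"n2c")
pt=proj(c,[fx_(N,0,0,.032)])[0]; print(pt,"crop",(pt[0]-220)*4+1.5,(pt[1]-80)*4+1.5)
```

```text
22.0083 [0.63373454 0.02887545 0.15060297] [3.14149088e+00 5.49935665e-04 2.82152035e+00]
[325.7681295  118.67575746] crop 424.5725179994879 156.2030298449696
```

View pics/n2c.png

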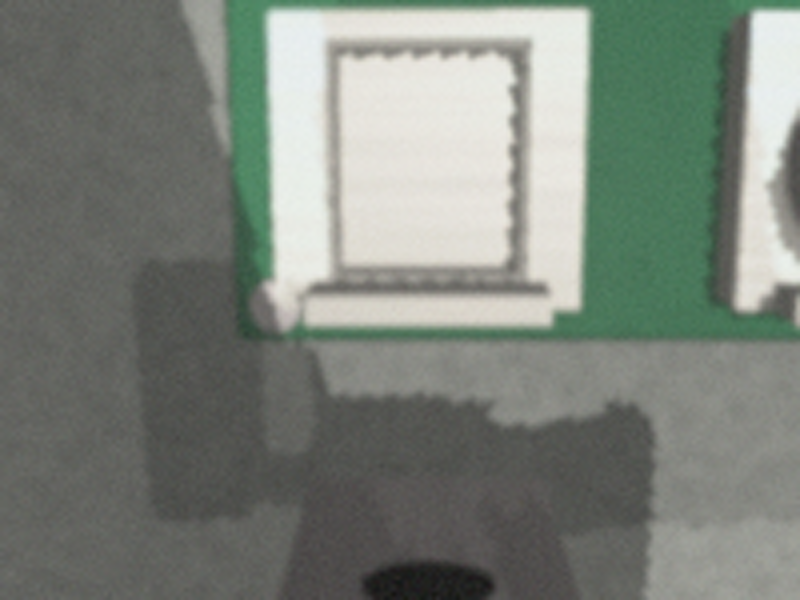

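View pics/n2.png

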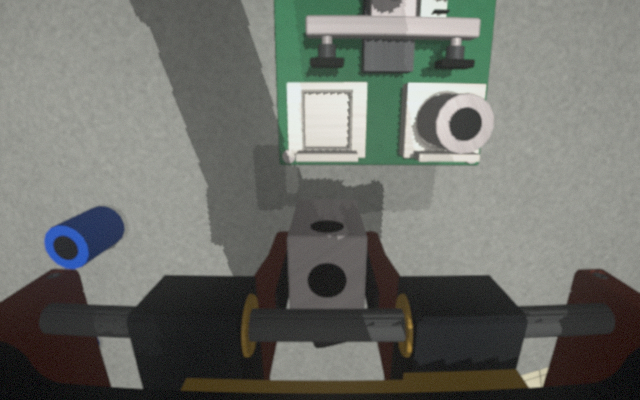

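n2 shows the rectangular mouth centred at about (327,120), 1 px from the prediction and square to the tool. The bush still stands in its nest at (465,125). I'll insert the block.

Run:
```python
from h import *
y=psi+np.pi; N=[.5718,.0500]; T=fx_(N,.0004,-.0005,0)[:2]; print(T)
reach([*T,.11],down(y)); line_to([*T,.065],vel=.1); wait(.2); print(read_time(),read_eef_pos(),read_eef_rot())
ok=True
for z in [.060,.0575,.055,.052,.049,.047,.045]:
    line_to([*T,z],vel=.04); f=read_contact_force(); p=read_eef_pos(); print(round(read_time(),2),z,np.round(p,4),np.round(f,1))
    if abs(f[2])>12 or np.hypot(f[0],f[1])>10 or (f[2]>3): break
cam("wrist","h3")
```

```text
[np.float64(0.5720230112199527), np.float64(0.04939977837778433)]
23.2583 [0.57263328 0.0494374  0.06568637] [3.14090074e+00 1.14561671e-03 2.82255860e+00]
23.53 0.06 [0.5719 0.0495 0.0598] [ 0.  -0.8 -4.2]
23.78 0.0575 [0.5718 0.0494 0.0573] [-0.2  0.1 -3.7]
24.03 0.055 [0.5719 0.0494 0.0548] [-0.6  0.4 -4. ]
24.28 0.052 [0.5718 0.0494 0.0518] [ 0.5 -0.  -4.2]
24.53 0.049 [0.5719 0.0494 0.0488] [ 0.  -0.1 -3.9]
24.78 0.047 [0.5719 0.0494 0.0469] [ 0.5  0.7 -3.8]
25.03 0.045 [0.5723 0.0493 0.0461] [-4.   0.3  9.3]
```

View pics/h3.png

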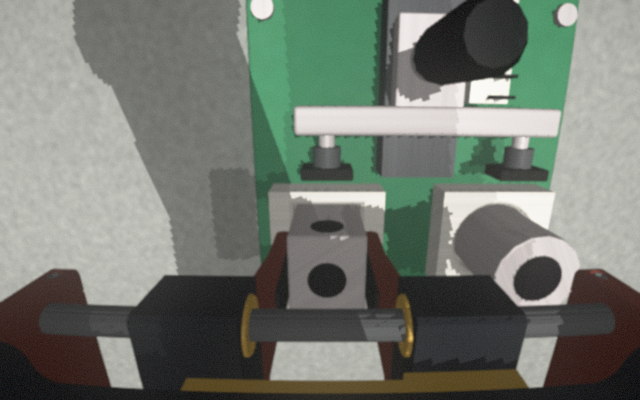

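The block bottomed out at the same height as the bush (46 mm), so it is seated. I'll release it, retreat and check, then plan the handle grip with the jaws along the push direction.

Run:
```python
from h import *
move_gripper(.062); T=read_eef_pos(); line_to([T[0],T[1],.15],vel=.2); print(read_time(),read_contact_force())
c=cam("wrist","r2"); pickle.dump(c,open("r2.pkl","wb"))
H=[.4926,.1285]
for dy in (-np.pi/2,np.pi/2):
    y=psi+np.pi+dy
    for a,z in [(0,.17),(0,.064),(.03,.064)]: print(y,a,z,solve_ik(fx_(H,a,0,z),down(y)))
```

```text
26.3667 [-0.08489476  0.12585875 -0.22314558]
1.2517963267948966 0 0.17 [-1.19298512  0.43387598  1.05003108  2.04726277 -0.47427422  0.92477741
 -0.20517933]
1.2517963267948966 0 0.064 [-1.04940158  0.60360352  0.88772258  2.11932389 -0.70664593  0.74513249
 -0.01679829]
1.2517963267948966 0.03 0.064 [-0.99650694  0.6404023   0.88364166  2.06089445 -0.71775089  0.77865869
  0.01445293]
4.39338898038469 0 0.17 [-0.57282278  0.26859911  0.23068521  2.01411057 -0.07965698  0.86724059
  2.52405525]
4.39338898038469 0 0.064 [-0.5088831   0.43172643  0.16117688  2.08717823 -0.11411432  0.63072953
  2.55261658]
4.39338898038469 0.03 0.064 [-0.46788331  0.46411579  0.15841998  2.02861865 -0.11586458  0.657134
  2.58849684]
```

View pics/r2.png

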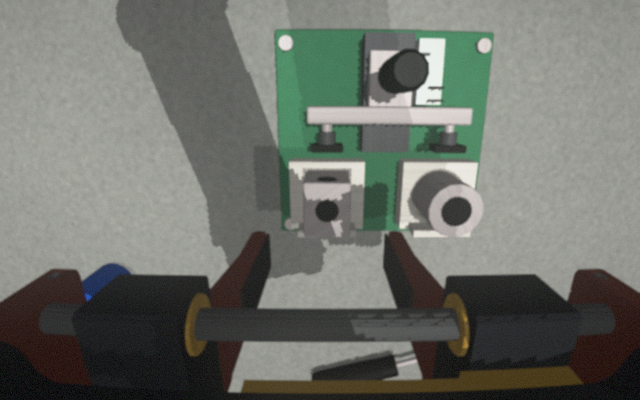

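r2 shows both parts upright in their nests, bores at (327,210) and (456,212), with the handle top at (409,68). I'll use yaw 1.25, which puts the camera on the gauge side, and go to the handle.

Run:
```python
from h import *
H=[.4926,.1285]; y=psi+np.pi/2
T=read_eef_pos(); line_to([T[0],T[1],.21],vel=.25)
reach(fx_(H,0,0,.20),down(y)); wait(.2); print(read_time(),read_eef_pos(),read_eef_rot())
c=cam("wrist","k1"); pickle.dump(c,open("k1.pkl","wb")); print(proj(c,[fx_(H,0,0,.106)]))
```

```text
28.4417 [0.49272798 0.12821079 0.19995805] [3.14154668e+00 7.20113265e-05 1.25161205e+00]
[[327.46205449 201.44046299]]
```

View pics/k1.png

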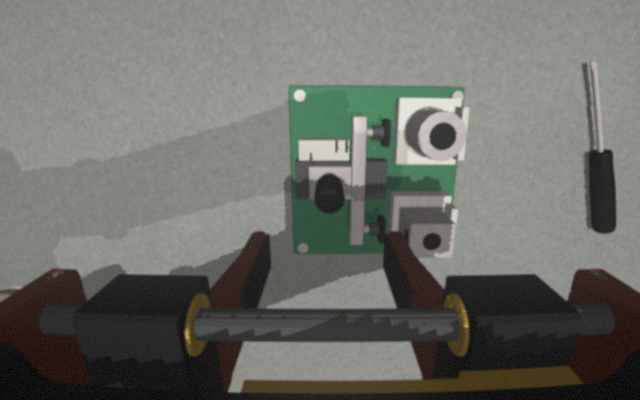

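The handle top sits at about (330,198), close to the predicted (327,201) and between the fingers; the gauge is at (325,150). I'll descend and grip it.

Run:
```python
from h import *
H=[.4926,.1285]
line_to(fx_(H,0,0,.115),vel=.15); 
line_to(fx_(H,0,0,.064),vel=.1); print(read_time(),read_eef_pos(),read_contact_force())
move_gripper(.015); wait(.2); print(read_time(),read_grip_width(),read_eef_pos(),read_contact_force())
c=cam("wrist","k2"); crop(c["image"],(230,60,430,210),4,"k2c")
```

```text
29.8667 [0.49291622 0.12841574 0.06429622] [-0.49337024 -1.13828841  0.02569741]
30.725 0.025256208148785906 [0.49488679 0.12791443 0.06438854] [ 6.85741487 -1.70350437 -6.78126021]
```

View pics/k2.png

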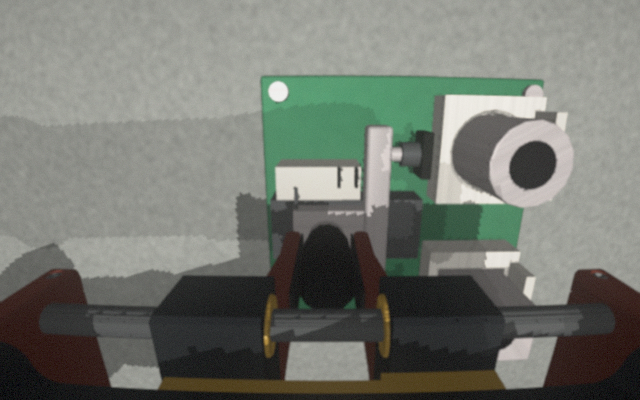

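View pics/k2c.png

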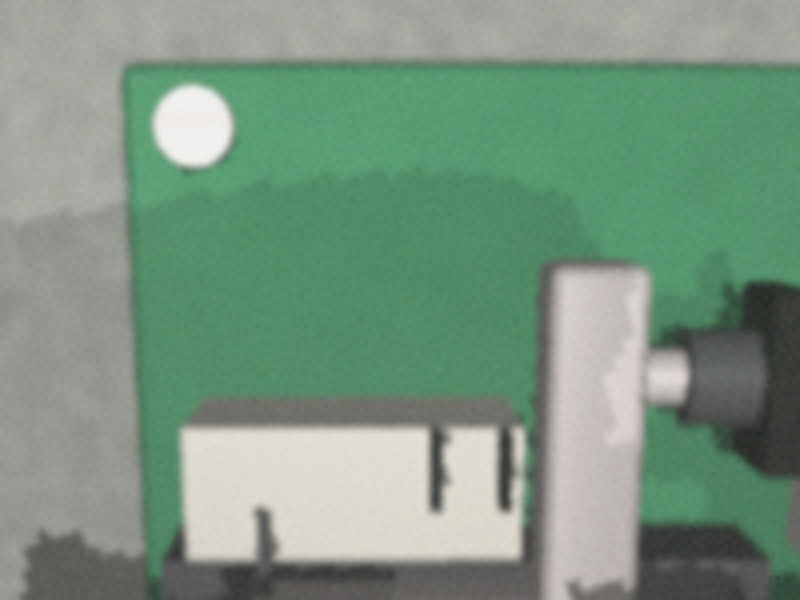

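The pointer is at crop x≈263 and the ridges at 435 and 503. With 68 px for 10 mm, the pointer is 25 mm before the first ridge, so the clamp is open (0). Closing the grip pulled the arm 2 mm to the handle, so I measure travel from the actual pose. Now I push in steps.

Run:
```python
from h import *
P0=np.array([.49489,.12791]); xf=np.array([np.cos(psi),np.sin(psi)]); yf=np.array([-xf[1],xf[0]])
def rep(s):
    p=read_eef_pos(); f=read_contact_force(); print(s,round(read_time(),2),"travel",round(float((p[:2]-P0)@xf)*1e3,2),"lat",round(float((p[:2]-P0)@yf)*1e3,2),"Fx,Fy,Fz",np.round([f[:2]@xf,f[:2]@yf,f[2]],1),round(read_grip_width(),4))
for a in [.010,.018,.024,.028,.030]:
    line_to([*(P0+a*xf),.064],vel=.05); rep(a)
wait(.5); rep("settled")
c=cam("wrist","k3"); crop(c["image"],(180,60,380,210),4,"k3c")
```

```text
0.01 31.18 travel 10.05 lat -0.07 Fx,Fy,Fz [-1.3 -0.4  7.6] 0.0254
0.018 31.48 travel 17.94 lat -0.02 Fx,Fy,Fz [-2.3 -1.   6.2] 0.0251
0.024 31.75 travel 22.69 lat -0.02 Fx,Fy,Fz [-6.9 -0.6 11.9] 0.0256
0.028 32.0 travel 25.87 lat -0.03 Fx,Fy,Fz [-11.   -0.9  14.9] 0.0255
0.03 32.25 travel 27.38 lat -0.01 Fx,Fy,Fz [-11.1  -1.8  16.2] 0.0252
settled 32.75 travel 27.34 lat -0.02 Fx,Fy,Fz [-11.   -1.7  16.4] 0.0249
```

View pics/k3.png

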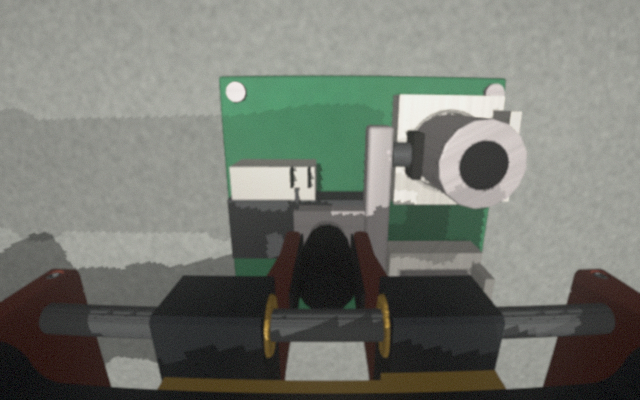

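View pics/k3c.png

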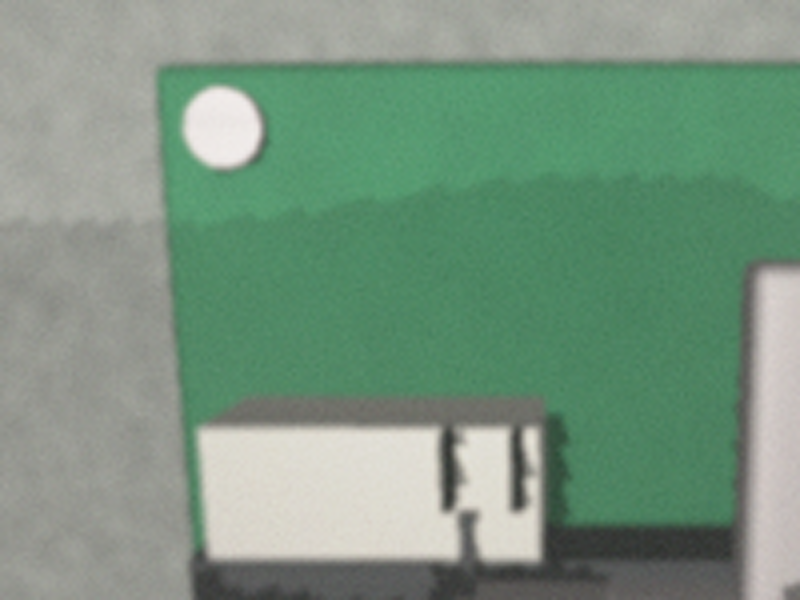

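The pointer (crop x≈468) is just past the first ridge (448), so travel is about 28 mm and I need a little more. Arm compliance costs about 2.6 mm, so I'll raise the command.

Run:
```python
from h import *
P0=np.array([.49489,.12791]); xf=np.array([np.cos(psi),np.sin(psi)])
line_to([*(P0+.033*xf),.064],vel=.03); wait(.6)
p=read_eef_pos(); f=read_contact_force(); print(read_time(),"travel",(p[:2]-P0)@xf,f[:2]@xf,f,read_grip_width(),read_ft_torque())
c=cam("wrist","k4"); crop(c["image"],(180,60,380,210),4,"k4c")
s=cam("scene"); crop(s["image"],(270,100,430,250),4,"k4s"); t=cam("top"); crop(t["image"],(250,170,370,275),5,"k4t")
```

```text
33.65 travel 0.029665437755066075 -12.110874515480264 [-12.08430411   2.0286819   18.49643615] 0.025489029252444204 [0.32928651 2.34394657 0.01299429]
```

View pics/k4c.png

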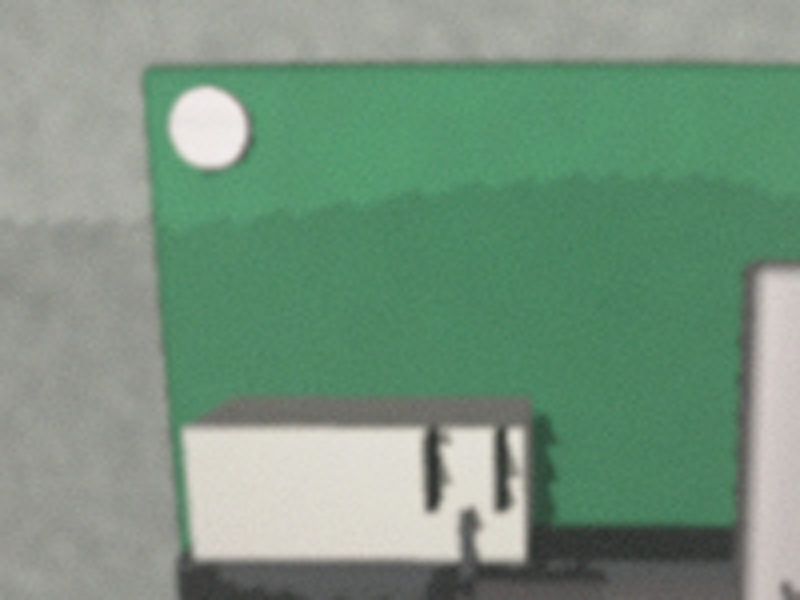

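View pics/k4s.png

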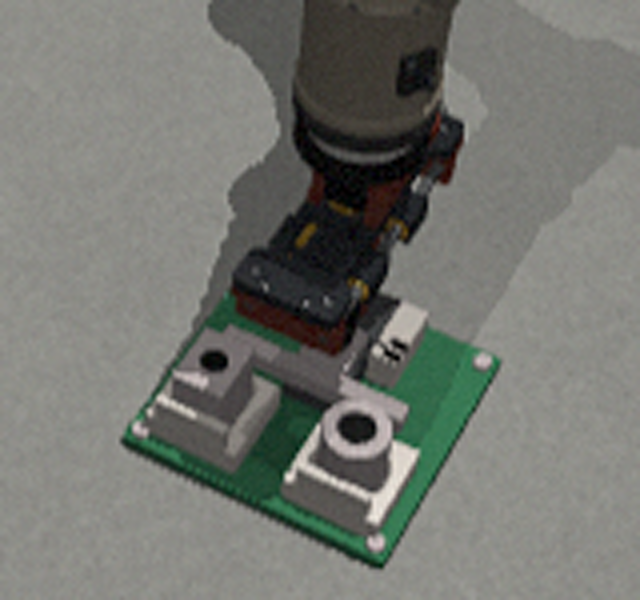

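View pics/k4.png

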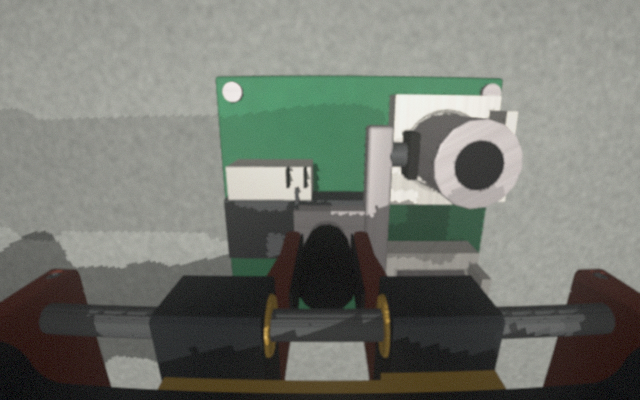

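The pointer (crop x≈468) is midway between the ridges (432 and 502). The travel reads 29.7 mm, the reaction is about 12 N, and both parts stand in their nests with the pads against them. I'm still holding the handle, so I'll hand in.

Run:
```python
from bench import *
wait(.3); print(read_eef_pos(),read_contact_force(),read_time()); print(close_job())
```

```text
[0.52302428 0.11856468 0.06419303] [-12.05082114   2.01445226  19.13718832] 34.1
the job is handed in; nothing more can be done
None
```

I put the steel bush in the round nest and the block in the rectangular nest, and let go of both. I then gripped the clamp handle, pushed it in and handed in at 34.1 s while still holding it.

- **Seating:** Both parts bottomed out with the tip at 46 mm, so their undersides are about 17 mm above the bench, some 15 mm below the plate top I measured. The last scene view shows both standing upright in their nests.
- **Clamp:** Travel reads 29.7 mm, and the pointer is midway between the gauge ridges. The reaction along the push is about 12 N, close to the 13 N expected at 30 mm. The wrist view shows the pad against the bush. I inferred the pad on the block from the push force, because the gripper hid it.
- **Disagreements:** The wrist camera read about 1 mm off sideways, which I corrected for. My handle estimate was about 2 mm off along the push, which the grip showed. Arm compliance took about 3 mm, so I commanded 33 mm.
- **Unexplained:** The wrist also showed a steady upward force of about 19 N on the tool while holding the handle. It is well under the 120 N wrist limit and I left it.
- **Not checked:** I aimed no motion at the tin, jar or screwdriver, but I did not take a final picture of them.

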